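# Set the hotplate's spring-wound timer to burn in a pan

## Robot

A 6-joint arm with a two-finger parallel gripper is mounted at the origin on the work surface. World frame = base frame: x ahead of the robot, y to its left, z up, the work surface at z = 0. Lengths are in m, angles in rad, forces in N, time in s.
With the tool pointing down it reaches from about 0.35 to 0.95 m from the base axis. Payload 17.4 kg.
Tool frame: the origin (TCP) lies at the very end of the fingers, on their centre line; the grasp point (between the pads) lies 19 mm behind it; z points along the fingers, y is the line along which they close (so a half turn about z gives the same grasp; the last joint's range is limited). The gripper opens to 93 mm and grips with 3 to 60 N. Pads are 15 mm wide; open, the fingers measure 128 mm over their backs; the gripper's body (75 mm by 188 mm) begins 65 mm behind the grasp point.
Start: joints at [-1.154, 0.116, 1.442, -0, 1.584, -0.038], TCP at [0.297, -0.606, 0.219] pointing down, gripper open.
Joint ranges: [-2.83, 2.83], [-0.83, 2.19], [0.07, 2.5], [-1.14, 4.28], [0.01, 3], [-2.97, 2.97]. Speed limits (rad/s): [1.89, 1.89, 2.22, 3.14, 3.14, 3.14].

## Interface

Orientations are given as a unit quaternion [w, x, y, z].
In Python, from plant import r gives the robot as it stands.
- The arm moves only by the tool servo_tool, never from a script. Its arguments are lists of equal length, an entry for each row: "xyz": the shift along the tool's x, y, z each as a share of 0.04 m, from -1 to 1, a list of three; "turn": the turn about the tool's z as a share of 4 degrees, from -1 to 1. A call has 1 to 10 rows; each row shifts and turns the commanded pose from where the row before left it, along the tool's axes as they then stand; what a row does not reach is not made up. A row lasts 1/12 s, in which the tool goes at most 41.7 mm and 7.16 degrees, less where a joint would pass 70% of its speed; a pose out of reach is approached as far as the arm can. A call with a number of a shift or a turn outside -1 to 1 is refused whole. A call with a gripper value outside its range is refused whole. "fingers" is the closure in counts, from 0 (fully open) to 255 (shut), set as the call begins (left out, the last holds). The fingers move at their own pace and stop on an object; the grip force is fixed at half the most. Time passes only in rows, so rows that do not move let the fingers close. It gives the time, the measured TCP pose, the force, the opening and the grip force at its end, in the units of the state.
- r.read_state(): the state, without advancing time (a new reading comes with each control period).
- r.get_image(name): name is "side" or "top"; returns a dict with "frame" (384x512x3 uint8, red, green, blue), "camera_matrix" (3x3 intrinsics, pixels), "k1" (the pictures are not rectified: a ray, as slopes to the right and down, at radius r is drawn at 1 + k1 r^2 times it, then the intrinsics apply), "pose" (4x4, takes a point from camera to world coordinates). Camera axes: x right, y down, z forward; pixel columns grow to the right and rows downward; lengths in m; the calibration is good to about 2 mm. A picture is of the moment at which its call begins. There is no depth.
- r.sign_off(): hands the job in; it is judged then, once.
Trained networks look in a picture, given as the dict that the camera call returned (one of the last four; its "shot" number tells which), for a name from the list of things; names that differ only in an ending like _2 or _b are one class to them, and where a whole thing is asked for, a point or a joint stands for the part that bears it (a point fixed in the world has none). Each returns a list of dicts, best first, with "conf" (0 to 1); they miss things now and then, are a little off and sometimes report something else, mostly with a low value. They report only what shows in the picture. A call takes as long as a camera call.
- r.spot_in(picture, query): "point" ([row, column] in pixels, amid what is visible of it).
- r.masks_of(picture, query): "mask" (384x512 bool, what is visible of it) and "point" ([row, column] in pixels, amid what is visible of it).
The state is a dict: "time_s": time; "q": joint angles; "qvel": joint speeds; "joint_efforts": joint torques, N m; "tool_pos": TCP position; "tool_rot": TCP orientation; "ft_force": force on the tool from outside, world axes, zero at the start; "torque": the same for the moment, N m; "width": finger opening in m; "gripper_force": force on a finger pad.
Only numpy, scipy, OpenCV 4.12 (cv2) and the standard library are available. Lean on these libraries where they do the work, as an engineer would, in place of code of your own. Each camera call takes 0.05 s, during which the arm holds its last target. There are 200 camera calls.

## Task

The pan on the hotplate is to be burnt in for 20 minutes: on the hotplate's spring-wound timer (the larger of its two dials) wind the knob clockwise past the top mark until you feel it come up against its stop, without forcing it there, then turn it back down to the 20 minute mark and let go. Leave the heat regulator, the pan and the tools on the bench as they are.

Things in the scene. Friction and masses are not known exactly. Their poses are not given: they have to be found in the camera images.
- timer: Spring-wound timer, fixed in the hotplate's control strip, left or right. Origin: underside of its round face (92 mm wide, 4 mm thick) on its vertical turning axis; z up, x away from the operator's side. Ticks: a short one per minute, longer per 5, longest per 10; a dot lies just before 0. Clockwise from above, 8 degrees a minute: 0 lies 120 degrees anticlockwise of x, 30 (the top mark) 120 degrees clockwise of x.
- timer_axis (a point): Point on the timer's turning axis, near mid-height of the knob's bar, 26 mm above the timer's origin. The black bar is 40 mm long, 13 mm thick, 26 mm tall (11 to 37 mm above that origin), straight up, on a round skirt 46 mm wide whose top is 11 mm above it. Its long side runs along the pointer: 18 mm from the axis to the pointer side, 22 mm to the other. Winding it takes 0.18 to 0.26 N m, turning back 0.06 to 0.14; it stays where it is left.
- timer_pointer (a point): Tip of the timer knob's pointer, a slim nose low down on one end of the bar, 31 mm from the axis and 12 mm above the timer's origin. It turns with the knob; the x axis of its frame points out along the pointer. Winding is clockwise from above. The stop inside lies past the top mark (4 to 24 degrees, different each time, not visible) and is felt as a sudden steep rise of the torque; it is damaged at 0.24 N m above the winding torque, some 3 degrees further.
- timer_mark_0 (a point): Where the pointer tip stands at 0 minutes: 31 mm from the timer's axis, at the pointer's height, just inside the first long tick.
- timer_mark_20 (a point): Where the pointer tip stands at 20 minutes: 31 mm from the timer's axis, at the pointer's height, just inside the third long tick counted clockwise from the dot (0, 10, 20, 30).
- timer_mark_30 (a point): Where the pointer tip stands at 30 minutes, the top mark: 31 mm from the timer's axis, at the pointer's height, just inside the last long tick.
- regulator_line (a point): Rim of the heat regulator's knob at its white line: a plain round fluted black knob 38 mm wide and 18 mm tall, 170 mm beside the timer on the same control strip; this point is on its top, 16.5 mm off its axis and 22 mm above the hotplate's top. To be left alone.
- hotplate: Steel bench hotplate, fixed, 420 (x) by 320 (y) by 80 mm tall; origin under its middle, x away from the operator. Control strip with both dials along its -x side, their axes at x = -150 mm, y = +85 and -85 mm; iron heating plate 220 mm wide centred at x = 60 mm, its top 96 mm above the bench.
- pan: Shallow dark iron pan with two ears, loose on the heating plate: 224 mm wide (276 over the ears), 46 mm tall; origin at the middle of its underside. To be left alone.
- hammer: Hammer, 270 mm long, lying on the bench to the left; to be left alone.
- tin: Closed dark steel tin, 154 by 204 by 68 mm tall, on the bench to the right; origin at the middle of its underside. To be left alone.
- dolly: Waisted round steel planishing dolly, 60 mm wide and 58 mm tall, on the bench to the left; origin at the middle of its underside. To be left alone.

How it is judged:
On the way:
1. the timer has been wound past its top mark and up against its stop (contact force between timer_stop and timer_dial above 1.5 N), for 0.2 s.
At the end, for the whole second after the job is handed in: the timer's pointer tip stands within 3 mm (0.7 minute) of the 20 minute mark, the regulator's line within 4 mm and the pan within 12 mm of where they were, the knob let go (horizontal distance between timer_pointer and timer_mark_20 below 0.003 m and distance of regulator_line from where it was at the start of the episode below 0.004 m and distance of pan from where it was at the start of the episode below 0.012 m); the robot touches nothing.
It fails at once if the knob is forced against its stop (contact force between timer_stop and timer_dial above 12 N).
It fails at once if the heat regulator is turned (distance of regulator_line from where it was at the start of the episode above 0.004 m).
It fails at once if the pan is shifted (distance of pan from where it was at the start of the episode above 0.012 m).
It fails at once if a tool or the tin on the bench is shifted (distance of any of hammer, tin, dolly from where it was at the start of the episode above 0.015 m).
It also fails if it takes over 72 s, if anything falls off the work surface, if the arm or the gripper's body presses on something with over 40 N, if the wrist force passes 120 N, or if a joint passes its speed limit or range.

## Working session

There is one attempt and no reset: what is moved stays moved. The work goes in short steps, Python scripts to look and compute and a tool call to move; the robot and the scene stay as the last step left them, time stands still between calls to the robot, and variables do not carry over. Pictures are saved under pics/ and viewed, at most 10 in all, crops included, and the job is handed in when it is done.

Besides the shell and the picture viewer there is one more tool, called after "Call:" by a JSON object that holds its "name" and its "arguments", one argument or row to a line. servo_tool: Moves the arm, as the interface text tells. Its arguments: {"type":"object","properties":{"xyz":{"type":"array"},"turn":{"type":"array"},"fingers":{"type":"number"}},"required":["xyz","turn"]}

```bash
mkdir -p pics; cat > h.py <<'E'
import numpy as np, cv2
from plant import r
def ray(im,rc):
    K=np.array(im["camera_matrix"]);k=im["k1"];T=np.array(im["pose"])
    d=np.array([(rc[1]-K[0,2])/K[0,0],(rc[0]-K[1,2])/K[1,1]]);u=d.copy()
    for _ in range(30): u=d/(1+k*(u@u))
    v=T[:3,:3]@np.array([u[0],u[1],1]);return T[:3,3],v
def onz(im,rc,z):
    o,v=ray(im,rc);return o+v*(z-o[2])/v[2]
def proj(im,p):
    K=np.array(im["camera_matrix"]);k=im["k1"];T=np.array(im["pose"])
    c=T[:3,:3].T@(np.array(p)-T[:3,3]);u=c[:2]/c[2];u=u*(1+k*(u@u))
    return np.array([K[1,1]*u[1]+K[1,2],K[0,0]*u[0]+K[0,2]])
E
python3 - <<'E'
from h import *
for n in ("top","side"):
    im=r.get_image(n); cv2.imwrite(f"pics/{n}0.png",im["frame"][...,::-1])
    print(n,np.array(im["pose"]).round(3).tolist(),im["camera_matrix"][0][0],im["k1"])
    for q,z in (("timer",.082),("timer_axis",.106),("timer_pointer",.092),("regulator_line",.102),("hotplate",.08),("pan",.14),("timer_mark_0",.092),("timer_mark_20",.092),("timer_mark_30",.092)):
        for d in r.spot_in(im,q)[:2]: print(q,round(d["conf"],2),np.round(d["point"],1),onz(im,d["point"],z).round(4))
s=r.read_state();print(s["time_s"],s["tool_pos"],s["tool_rot"],s["torque"])
E
```

```text
top [[0.024, -0.997, 0.074, 0.493], [-1.0, -0.024, -0.002, 0.002], [0.004, -0.074, -0.997, 1.14], [0.0, 0.0, 0.0, 1.0]] 355.17126716082856 -0.008911082706212024
timer 0.66 [197.6 273.4] [ 0.5476 -0.055   0.082 ]
timer_pointer 0.55 [197.4 276. ] [ 0.5479 -0.0622  0.092 ]
timer_pointer 0.42 [200.4 276.6] [ 0.539  -0.0641  0.092 ]
hotplate 0.76 [166.9 239.8] [0.6376 0.0478 0.08  ]
hotplate 0.2 [178.7 108.2] [0.5924 0.4415 0.08  ]
pan 0.55 [123.9 251.3] [0.7543 0.0157 0.14  ]
timer_mark_0 0.81 [197.1 273.7] [ 0.5486 -0.0553  0.092 ]
timer_mark_20 0.81 [197.1 273.7] [ 0.5486 -0.0553  0.092 ]
timer_mark_30 0.81 [197.1 273.7] [ 0.5486 -0.0553  0.092 ]
side [[-0.879, -0.346, 0.328, 0.162], [-0.477, 0.619, -0.624, 0.786], [0.013, -0.705, -0.709, 0.99], [0.0, 0.0, 0.0, 1.0]] 373.7564356348649 -0.07250605133745379
timer 0.84 [180.7 274.5] [ 0.5418 -0.0708  0.082 ]
timer_axis 0.56 [179.8 271.5] [ 0.5427 -0.047   0.106 ]
timer_axis 0.46 [304.3 168. ] [0.5666 0.4903 0.106 ]
timer_pointer 0.49 [177.2 271.6] [ 0.5543 -0.072   0.092 ]
regulator_line 0.51 [213.3 243.1] [0.5538 0.1273 0.102 ]
hotplate 0.88 [197.8 231.1] [0.6325 0.0714 0.08  ]
pan 0.78 [162.4 205.8] [0.7634 0.0185 0.14  ]
timer_mark_0 0.84 [179.5 271.8] [ 0.5484 -0.0621  0.092 ]
timer_mark_20 0.84 [179.5 271.8] [ 0.5484 -0.0621  0.092 ]
timer_mark_30 0.84 [179.5 271.8] [ 0.5484 -0.0621  0.092 ]
1.0 [ 0.29648835 -0.60640489  0.2186541 ] [-1.00243857e-06  9.74261144e-01  2.25422323e-01 -4.69139423e-06] [ 0.01291014 -0.02147709 -0.00440685]
```

```bash
python3 -c "
import cv2,numpy as np
a=cv2.imread('pics/top0.png');b=cv2.imread('pics/side0.png')
cv2.imwrite('pics/both.png',cv2.resize(np.vstack([a,b]),None,fx=.78,fy=.78))"
```

```text
(no output)
```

View pics/both.png

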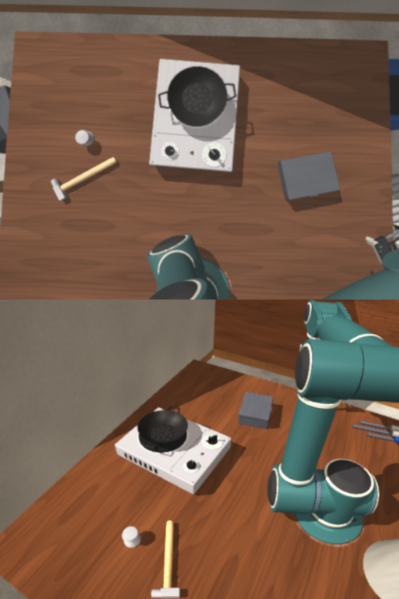

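The top view (upper half) shows the hotplate with the timer at about (197,273) px and the regulator at about (194,217) to its left. The side view shows the timer at about (180,273). Next I zoom in on the dial and fit its face.

```bash
python3 - <<'E'
from h import *
cs=[]
for n in ("top","side"):
    im=r.get_image(n);f=im["frame"]
    m=r.masks_of(im,"timer")
    c=[198,274] if n=="top" else [180,273]
    cr=f[c[0]-25:c[0]+25,c[1]-32:c[1]+32,::-1]
    cs.append(cv2.resize(cr,(768,600)[:2],interpolation=cv2.INTER_CUBIC))
    for d in m[:1]:
        k=d["mask"].astype(np.uint8);ct=max(cv2.findContours(k,0,1)[0],key=cv2.contourArea)[:,0,:]
        P=np.array([onz(im,(v,u),.082)[:2] for u,v in ct])
        A=np.c_[2*P,np.ones(len(P))];s=np.linalg.lstsq(A,(P**2).sum(1),rcond=None)[0]
        print(n,d["conf"],k.sum(),"c",s[:2],"R",np.sqrt(s[2]+s[:2]@s[:2]))
    for d in r.masks_of(im,"hotplate")[:1]:
        ct=max(cv2.findContours(d["mask"].astype(np.uint8),0,1)[0],key=cv2.contourArea)[:,0,:]
        P=np.array([onz(im,(v,u),.08)[:2] for u,v in ct],np.float32)
        print("plate",cv2.minAreaRect(P))
    for q in("regulator_line",):
        for d in r.masks_of(im,q)[:1]:
            print(q,d["conf"],onz(im,d["point"],.09))
cv2.imwrite("pics/z1.png",cv2.resize(np.hstack(cs),(800,320)))
E
```

```text
top 0.75 771 c [ 0.54711148 -0.0583196 ] R 0.04543004463364507
plate ((0.635373592376709, 0.019690856337547302), (0.31986570358276367, 0.2898493707180023), 86.41695404052734)
regulator_line 0.48 [0.55648025 0.11272311 0.09      ]
side 0.93 409 c [ 0.54767984 -0.0600023 ] R 0.045553655386494654
plate ((0.6907700896263123, 0.03627215325832367), (0.3571370542049408, 0.44306865334510803), 86.8084945678711)
```

View pics/z1.png

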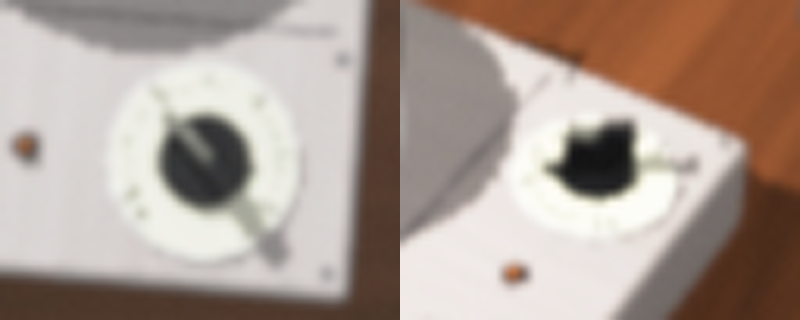

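The timer is at about (0.547, -0.059) with the hotplate yawed about -3.4°. The pointer's world yaw is about +38°, near 10 min. I'll grip with tool x opposite the pointer (yaw about 218°), which leaves enough joint-6 range for the whole wind. First I travel across.

Call:
{"name": "servo_tool", "arguments": {
  "xyz": [
    [0.73,-0.6,0],
    [0.73,-0.6,0],
    [0.73,-0.6,0],
    [0.73,-0.6,0],
    [0.73,-0.6,0],
    [0.73,-0.6,0],
    [0.73,-0.6,0],
    [0.73,-0.6,0]
  ],
  "turn": [0,0,0,0,0,0,0,0],
  "fingers": 80
}}

```text
time_s: 2.07
tool_pos: [0.4224, -0.3296, 0.2189]
tool_rot: [0.0, 0.974, 0.225, 0.0]
ft_force: [1.0, 0.4, -1.3]
width: 0.064
gripper_force: 0.0
```

Call:
{"name": "servo_tool", "arguments": {
  "xyz": [
    [0.73,-0.6,0],
    [0.73,-0.6,0],
    [0.73,-0.6,0],
    [0.73,-0.6,0],
    [0.73,-0.6,0],
    [0.73,-0.6,0],
    [0.73,-0.6,0],
    [0.6,-0.4,0]
  ],
  "turn": [0,0,0,0,0,0,0,0]
}}

```text
time_s: 2.73
tool_pos: [0.5469, -0.063, 0.219]
tool_rot: [-0.0, 0.974, 0.226, 0.0]
ft_force: [0.2, -0.7, 0.1]
width: 0.0635
gripper_force: 0.0
```

Call:
{"name": "servo_tool", "arguments": {
  "xyz": [
    [0,0,0],
    [0,0,0],
    [0,0,0],
    [0,0,0],
    [0,0,0],
    [0,0,0],
    [0,0,0],
    [0,0,0],
    [0,0,0],
    [0,0,0]
  ],
  "turn": [-1,-1,-1,-1,-1,-1,-1,-1,-1,-1]
}}

```text
time_s: 3.57
tool_pos: [0.5464, -0.0656, 0.2188]
tool_rot: [0.0, 0.837, 0.547, 0.0]
ft_force: [-0.1, 0.9, -1.0]
width: 0.0636
gripper_force: 0.0
```

Call:
{"name": "servo_tool", "arguments": {
  "xyz": [
    [0,0,0],
    [0,0,0],
    [0,0,0],
    [0,0,0],
    [0,0,0],
    [0,0,0],
    [0,0,0],
    [0,0,0],
    [0,0,0],
    [0,0,0]
  ],
  "turn": [-1,-1,-1,-1,-1,-1,-1,-1,-1,-1]
}}

```text
time_s: 4.4
tool_pos: [0.5464, -0.0657, 0.2188]
tool_rot: [0.0, 0.6, 0.8, 0.0]
ft_force: [-0.4, -0.4, -0.0]
width: 0.0642
gripper_force: 0.0
```

Call:
{"name": "servo_tool", "arguments": {
  "xyz": [
    [0,0,0],
    [0,0,0],
    [0,0,0],
    [0,0,0],
    [0,0,0],
    [0,0,0],
    [0,0,0],
    [0,0,0],
    [0,0,0],
    [0,0,0]
  ],
  "turn": [-1,-1,-1,-1,-1,-1,-1,-1,-1,-1]
}}

```text
time_s: 5.23
tool_pos: [0.5464, -0.0657, 0.2187]
tool_rot: [0.0, 0.29, 0.957, 0.0]
ft_force: [-0.7, 1.1, 0.3]
width: 0.0639
gripper_force: 0.0
```

Call:
{"name": "servo_tool", "arguments": {
  "xyz": [
    [0,0,0],
    [0,0,0],
    [0,0,0],
    [0,0,0],
    [0,0,0],
    [0,0,0],
    [0,0,0],
    [0,0,0],
    [0,0,0],
    [0,0,0]
  ],
  "turn": [-1,-1,-1,-1,-1,-1,-1,-1,-1,-1]
}}

```text
time_s: 6.07
tool_pos: [0.5464, -0.0657, 0.2187]
tool_rot: [0.0, -0.055, 0.999, -0.0]
ft_force: [-0.3, -0.7, 0.2]
width: 0.0636
gripper_force: 0.0
```

Call:
{"name": "servo_tool", "arguments": {
  "xyz": [
    [0,0,0],
    [0,0,0],
    [0,0,0],
    [0,0,0],
    [0,0,0],
    [0,0,0],
    [0,0,0],
    [0,0,0],
    [0,0,0]
  ],
  "turn": [-1,-1,-1,-1,-1,-1,-1,-1,0]
}}

```text
time_s: 6.82
tool_pos: [0.5464, -0.0657, 0.2187]
tool_rot: [0.0, -0.328, 0.945, -0.0]
ft_force: [-0.2, 0.3, 0.5]
width: 0.0636
gripper_force: 0.0
```

Call:
{"name": "servo_tool", "arguments": {
  "xyz": [
    [-0.12,0.11,0.3],
    [0,0,0.5],
    [0,0,0.5],
    [0,0,0.4],
    [0,0,0],
    [0,0,0]
  ],
  "turn": [0,0,0,0,0,0]
}}

```text
time_s: 7.32
tool_pos: [0.5471, -0.0589, 0.1498]
tool_rot: [-0.001, -0.325, 0.946, 0.0]
ft_force: [-0.1, 0.7, -0.4]
width: 0.0637
gripper_force: 0.0
```

```bash
python3 - <<'E'
from h import *
cs=[]
s=r.read_state();print(s["tool_pos"],s["tool_rot"],s["q"],s["torque"])
c=np.array([.5474,-.0592]);yaw=np.radians(-3.4)
for n in ("top","side"):
    im=r.get_image(n);f=im["frame"][...,::-1].copy()
    p=proj(im,[*c,.11]);a,b=int(p[0])-30,int(p[1])-32
    S=8;z=cv2.resize(f[a:a+60,b:b+64],None,fx=S,fy=S,interpolation=2)
    for m in(0,10,20,30):
        t=yaw+np.radians(120-8*m);q=proj(im,[c[0]+.038*np.cos(t),c[1]+.038*np.sin(t),.084])
        cv2.circle(z,(int((q[1]-b+.5)*S),int((q[0]-a+.5)*S)),4,(0,0,255) if m else (255,0,0),1)
    t=np.radians(38);q=proj(im,[c[0]+.031*np.cos(t),c[1]+.031*np.sin(t),.092]);cv2.circle(z,(int((q[1]-b+.5)*S),int((q[0]-a+.5)*S)),5,(0,200,0),1)
    cs.append(z)
cv2.imwrite("pics/z2.png",cv2.resize(np.hstack(cs),(800,375)))
E
```

```text
[ 0.54705195 -0.05887228  0.14980366] [-7.01277724e-04 -3.25330624e-01  9.45599977e-01  4.20394529e-04] [-1.53616744e-01 -1.29450135e-01  1.79757675e+00  9.03910746e-05
  1.47509883e+00 -2.38714472e+00] [ 0.10164749 -0.21098647 -0.0027159 ]
```

View pics/z2.png

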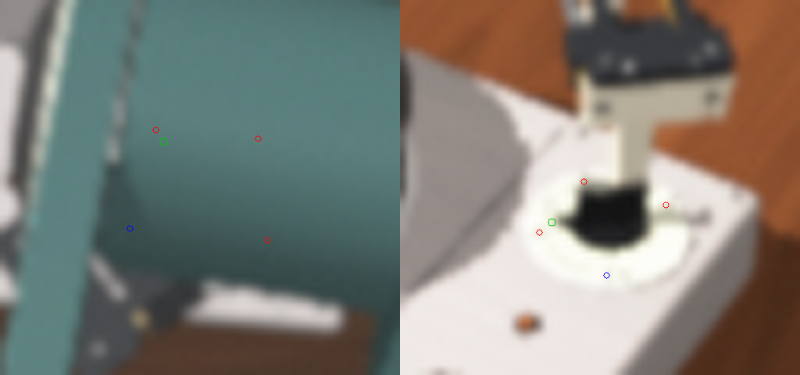

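In the side view the pointer nose is at about (560,222), close to the predicted spot, and the fingers are centred over the bar. The top view is blocked by the arm. I'll descend and grip.

Call:
{"name": "servo_tool", "arguments": {
  "xyz": [
    [0,0,0.4],
    [0,0,0.4],
    [0,0,0.3],
    [0,0,0.18],
    [0,0,0.08],
    [0,0,0]
  ],
  "turn": [0,0,0,0,0,0]
}}

```text
time_s: 7.92
tool_pos: [0.5474, -0.0592, 0.0961]
tool_rot: [-0.0, -0.326, 0.945, 0.0]
ft_force: [0.5, -0.7, -1.2]
width: 0.0635
gripper_force: 0.0
```

Call:
{"name": "servo_tool", "arguments": {
  "xyz": [
    [0,0,0],
    [0,0,0],
    [0,0,0],
    [0,0,0],
    [0,0,0],
    [0,0,0],
    [0,0,0],
    [0,0,0]
  ],
  "turn": [0,0,0,0,0,0,0,0],
  "fingers": 255
}}

```text
time_s: 8.58
tool_pos: [0.5474, -0.0592, 0.0963]
tool_rot: [-0.0, -0.326, 0.945, 0.0]
ft_force: [-7.2, 9.1, 3.6]
width: 0.0154
gripper_force: 6.2
```

```bash
cat > st.py <<'E'
from h import *
s=r.read_state();q=s["tool_rot"];T=np.array(s["torque"]);F=np.array(s["ft_force"])
print("t",round(s["time_s"],2),"pos",np.round(s["tool_pos"],4),"yaw",round(np.degrees(2*np.arctan2(q[2],q[1]))%360,2),"F",F.round(1),"T",T.round(3),"w",s["width"],s["gripper_force"],"q6",round(s["q"][5],3),"eff",np.round(s["joint_efforts"],2))
E
python3 st.py
```

```text
t 8.58 pos [ 0.5474 -0.0592  0.0963] yaw 218.06 F [-7.2  9.1  3.6] T [1.799 1.19  0.064] w 0.015365727602982573 6.15347842220217 q6 -2.389 eff [-5.200e-01 -5.124e+01 -5.981e+01 -7.100e-01 -6.700e-01  3.000e-02]
```

Call:
{"name": "servo_tool", "arguments": {
  "xyz": [
    [0,0,0],
    [0,0,0],
    [0,0,0],
    [0,0,0]
  ],
  "turn": [0,0,0,0]
}}

```text
time_s: 8.92
tool_pos: [0.5469, -0.0586, 0.0962]
tool_rot: [-0.0, -0.326, 0.945, 0.001]
ft_force: [-6.2, 6.0, 3.6]
width: 0.0131
gripper_force: 29.3
```

```bash
python3 st.py
```

```text
t 8.92 pos [ 0.5469 -0.0586  0.0962] yaw 218.08 F [-6.2  6.   3.6] T [1.143 0.935 0.113] w 0.013147192384214221 29.252654314041138 q6 -2.389 eff [ -2.96 -49.49 -60.44  -1.41  -1.87   0.15]
```

Call:
{"name": "servo_tool", "arguments": {
  "xyz": [
    [0,0.02,0],
    [0,0,0],
    [0,0,0],
    [0,0,0],
    [0,0,0],
    [0,0,0]
  ],
  "turn": [0.25,0.5,0.75,1,1,1]
}}

```text
time_s: 9.42
tool_pos: [0.5468, -0.0583, 0.0963]
tool_rot: [-0.0, -0.172, 0.985, 0.0]
ft_force: [-3.2, 4.0, 1.1]
width: 0.0131
gripper_force: 29.4
```

```bash
python3 st.py
```

```text
t 9.42 pos [ 0.5468 -0.0583  0.0963] yaw 199.85 F [-3.2  4.   1.1] T [0.69  0.421 0.239] w 0.013109415741705708 29.351429343223572 q6 -2.07 eff [ -1.89 -50.17 -59.83  -0.84  -0.93  -2.03]
```

Call:
{"name": "servo_tool", "arguments": {
  "xyz": [
    [0,0,0],
    [0,0,0],
    [0,0,0],
    [0,0,0],
    [0,0,0],
    [0,0,0],
    [0,0,0],
    [0,0,0],
    [0,0,0],
    [0,0,0]
  ],
  "turn": [1,1,1,1,1,1,1,1,1,1]
}}

```text
time_s: 10.25
tool_pos: [0.5468, -0.0578, 0.0963]
tool_rot: [-0.0, 0.175, 0.985, 0.001]
ft_force: [-2.9, 8.0, 1.4]
width: 0.0135
gripper_force: 29.4
```

```bash
python3 st.py
```

```text
t 10.25 pos [ 0.5468 -0.0578  0.0963] yaw 159.86 F [-2.9  8.   1.4] T [1.377 0.35  0.245] w 0.013549905955733547 29.394745019380935 q6 -1.372 eff [ -4.3  -50.   -59.91  -2.03  -1.08  -2.  ]
```

Call:
{"name": "servo_tool", "arguments": {
  "xyz": [
    [0,0,0],
    [0,0,0],
    [0,0,0],
    [0,0,0],
    [0,0,0],
    [0,0,0],
    [0,0,0],
    [0,0,0],
    [0,0,0],
    [0,0,0]
  ],
  "turn": [1,1,1,1,1,1,1,1,1,1]
}}

```text
time_s: 11.08
tool_pos: [0.5471, -0.0574, 0.0963]
tool_rot: [-0.0, 0.501, 0.865, 0.001]
ft_force: [0.9, 10.7, 1.5]
width: 0.0131
gripper_force: 29.4
```

```bash
python3 st.py
```

```text
t 11.08 pos [ 0.5471 -0.0574  0.0963] yaw 119.87 F [ 0.9 10.7  1.5] T [ 1.908 -0.223  0.239] w 0.013119970829273882 29.434419920726214 q6 -0.674 eff [ -6.22 -50.79 -59.4   -3.02  -0.25  -1.99]
```

Call:
{"name": "servo_tool", "arguments": {
  "xyz": [
    [0.025,0.015,0],
    [0,0,0],
    [0,0,0],
    [0,0,0],
    [0,0,0],
    [0,0,0],
    [0,0,0],
    [0,0,0],
    [0,0,0],
    [0,0,0]
  ],
  "turn": [1,1,1,1,1,1,1,1,1,1]
}}

```text
time_s: 11.92
tool_pos: [0.5476, -0.0571, 0.0963]
tool_rot: [0.0, 0.767, 0.642, 0.001]
ft_force: [6.3, 3.8, -2.7]
width: 0.0133
gripper_force: 29.5
```

```bash
python3 st.py
```

```text
t 11.92 pos [ 0.5476 -0.0571  0.0963] yaw 79.86 F [ 6.3  3.8 -2.7] T [ 0.567 -1.152  0.269] w 0.013277014612421143 29.47106685169274 q6 0.026 eff [ -2.26 -52.47 -58.32  -1.     1.56  -1.97]
```

Call:
{"name": "servo_tool", "arguments": {
  "xyz": [
    [0,0,0],
    [0,0,0],
    [0,0,0],
    [0,0,0],
    [0,0,0],
    [0,0,0],
    [0,0,0]
  ],
  "turn": [1,1,1,0.5,0.5,0,0]
}}

```text
time_s: 12.5
tool_pos: [0.5477, -0.0572, 0.0963]
tool_rot: [0.0, 0.848, 0.53, 0.001]
ft_force: [6.7, 2.2, -3.9]
width: 0.0133
gripper_force: 29.4
```

```bash
python3 st.py
```

```text
t 12.5 pos [ 0.5477 -0.0572  0.0963] yaw 64.03 F [ 6.7  2.2 -3.9] T [ 0.48  -1.43   0.224] w 0.013319996146249534 29.360213145266414 q6 0.302 eff [ -2.04 -52.98 -58.02  -0.95   2.09   0.45]
```

Call:
{"name": "servo_tool", "arguments": {
  "xyz": [
    [0.01,0.015,0],
    [0,0,0],
    [0,0,0],
    [0,0,0],
    [0,0,0]
  ],
  "turn": [0.4,0.4,0.4,0.3,0]
}}

```text
time_s: 12.92
tool_pos: [0.5479, -0.0572, 0.0963]
tool_rot: [0.0, 0.875, 0.485, 0.0]
ft_force: [3.5, 2.9, -1.0]
width: 0.0133
gripper_force: 29.4
```

```bash
python3 st.py
```

```text
t 12.92 pos [ 0.5479 -0.0572  0.0963] yaw 57.99 F [ 3.5  2.9 -1. ] T [ 0.456 -0.541  0.202] w 0.01329528895646688 29.40436697426776 q6 0.408 eff [ -1.69 -51.75 -58.69  -0.71   0.73   0.9 ]
```

Call:
{"name": "servo_tool", "arguments": {
  "xyz": [
    [0,0,0],
    [0,0,0],
    [0,0,0]
  ],
  "turn": [0.2,0.2,0]
}}

```text
time_s: 13.17
tool_pos: [0.5479, -0.0572, 0.0963]
tool_rot: [0.0, 0.881, 0.472, 0.0]
ft_force: [4.1, 2.6, -2.0]
width: 0.0132
gripper_force: 29.4
```

```bash
python3 st.py
```

```text
t 13.17 pos [ 0.5479 -0.0572  0.0963] yaw 56.39 F [ 4.1  2.6 -2. ] T [ 0.582 -0.786  0.313] w 0.013241401502162577 29.439463925664313 q6 0.436 eff [ -2.16 -51.97 -58.31  -0.97   1.11   0.61]
```

```bash
cat > tq.py <<'E'
from h import *
v=[]
for _ in range(4):
    r.get_image("side");s=r.read_state();v.append(s["torque"][2])
q=s["tool_rot"];print(round(s["time_s"],2),"yaw",round(np.degrees(2*np.arctan2(q[2],q[1]))%360,2),np.round(v,3),"mean",np.mean(v).round(3),np.round(s["ft_force"],1),s["width"])
E
python3 tq.py
```

```text
13.37 yaw 56.44 [0.249 0.236 0.243 0.259] mean 0.247 [ 5.2  2.8 -1.1] 0.012765026333321586
```

Call:
{"name": "servo_tool", "arguments": {
  "xyz": [
    [0,0,0],
    [0,0,0],
    [0,0,0]
  ],
  "turn": [0.2,0.2,0]
}}

```text
time_s: 13.62
tool_pos: [0.5479, -0.0572, 0.0963]
tool_rot: [0.0, 0.888, 0.46, 0.0]
ft_force: [5.5, 3.4, -1.6]
width: 0.013
gripper_force: 29.4
```

```bash
python3 tq.py
```

```text
13.82 yaw 54.84 [0.271 0.232 0.22  0.194] mean 0.229 [ 5.   3.8 -1.1] 0.013292297948787552
```

Call:
{"name": "servo_tool", "arguments": {
  "xyz": [
    [0,0,0],
    [0,0,0],
    [0,0,0]
  ],
  "turn": [0.2,0.2,0]
}}

```text
time_s: 14.07
tool_pos: [0.5479, -0.0572, 0.0963]
tool_rot: [0.0, 0.894, 0.448, 0.0]
ft_force: [4.8, 2.6, -1.3]
width: 0.0133
gripper_force: 29.4
```

```bash
python3 tq.py
```

```text
14.27 yaw 53.24 [0.28  0.255 0.281 0.248] mean 0.266 [ 4.4  4.1 -1. ] 0.013183909560108073
```

Call:
{"name": "servo_tool", "arguments": {
  "xyz": [
    [0,0,0],
    [0,0,0],
    [0,0,0]
  ],
  "turn": [0.2,0.1,0]
}}

```text
time_s: 14.52
tool_pos: [0.5479, -0.0573, 0.0963]
tool_rot: [0.0, 0.899, 0.438, 0.0]
ft_force: [5.5, 3.1, -2.1]
width: 0.0131
gripper_force: 29.5
```

```bash
python3 tq.py
```

```text
14.72 yaw 52.04 [0.248 0.292 0.286 0.225] mean 0.263 [ 3.6  2.5 -1.2] 0.013390669154437235
```

Not the stop yet, so I go on.

Call:
{"name": "servo_tool", "arguments": {
  "xyz": [
    [0,0,0],
    [0,0,0],
    [0,0,0]
  ],
  "turn": [0.2,0.2,0]
}}

```text
time_s: 14.97
tool_pos: [0.548, -0.0573, 0.0963]
tool_rot: [0.0, 0.905, 0.426, 0.0]
ft_force: [4.9, 3.9, -0.9]
width: 0.0132
gripper_force: 29.4
```

```bash
python3 tq.py
```

```text
15.17 yaw 50.44 [0.231 0.208 0.223 0.211] mean 0.218 [ 5.1  2.5 -1.2] 0.013278905365660686
```

Call:
{"name": "servo_tool", "arguments": {
  "xyz": [
    [0,0,0],
    [0,0,0],
    [0,0,0]
  ],
  "turn": [0.2,0.2,0]
}}

```text
time_s: 15.42
tool_pos: [0.548, -0.0573, 0.0963]
tool_rot: [0.0, 0.911, 0.413, 0.0]
ft_force: [5.4, 3.3, -2.1]
width: 0.0131
gripper_force: 29.4
```

```bash
python3 tq.py
```

```text
15.62 yaw 48.83 [0.207 0.272 0.229 0.203] mean 0.228 [ 5.1  2.1 -1.3] 0.013555626929458962
```

Call:
{"name": "servo_tool", "arguments": {
  "xyz": [
    [0,0,0],
    [0,0,0],
    [0,0,0]
  ],
  "turn": [0.2,0.2,0]
}}

```text
time_s: 15.87
tool_pos: [0.548, -0.0573, 0.0963]
tool_rot: [0.0, 0.916, 0.4, 0.0]
ft_force: [5.9, 2.2, -2.5]
width: 0.0133
gripper_force: 29.4
```

```bash
python3 tq.py
```

```text
16.07 yaw 47.24 [0.241 0.273 0.2   0.267] mean 0.245 [ 5.4  2.8 -1.9] 0.01327520736437443
```

Call:
{"name": "servo_tool", "arguments": {
  "xyz": [
    [0,0,0],
    [0,0,0],
    [0,0,0]
  ],
  "turn": [0.2,0.2,0]
}}

```text
time_s: 16.32
tool_pos: [0.548, -0.0573, 0.0963]
tool_rot: [0.0, 0.922, 0.387, 0.0]
ft_force: [5.1, 2.3, -2.0]
width: 0.0131
gripper_force: 29.4
```

```bash
python3 tq.py
```

```text
16.52 yaw 45.64 [0.269 0.291 0.213 0.266] mean 0.26 [ 5.7  2.  -1.7] 0.013011255647369211
```

Call:
{"name": "servo_tool", "arguments": {
  "xyz": [
    [0,0,0],
    [0,0,0],
    [0,0,0]
  ],
  "turn": [0.2,0.2,0]
}}

```text
time_s: 16.77
tool_pos: [0.548, -0.0573, 0.0963]
tool_rot: [0.0, 0.927, 0.374, 0.0]
ft_force: [6.3, 1.2, -1.1]
width: 0.013
gripper_force: 29.5
```

```bash
python3 tq.py
```

```text
16.97 yaw 44.04 [0.2   0.217 0.264 0.206] mean 0.222 [ 5.6  2.5 -2.5] 0.01315565806782915
```

Call:
{"name": "servo_tool", "arguments": {
  "xyz": [
    [0,0,0],
    [0,0,0],
    [0,0,0]
  ],
  "turn": [0.2,0.2,0]
}}

```text
time_s: 17.22
tool_pos: [0.5481, -0.0574, 0.0964]
tool_rot: [0.0, 0.932, 0.361, 0.0]
ft_force: [6.4, 2.1, -1.7]
width: 0.0131
gripper_force: 29.5
```

```bash
python3 tq.py
```

```text
17.42 yaw 42.44 [0.276 0.169 0.25  0.206] mean 0.225 [ 6.3  1.2 -1.9] 0.013274772715227144
```

Call:
{"name": "servo_tool", "arguments": {
  "xyz": [
    [0,0,0],
    [0,0,0],
    [0,0,0]
  ],
  "turn": [0.2,0.2,0]
}}

```text
time_s: 17.67
tool_pos: [0.5481, -0.0574, 0.0963]
tool_rot: [0.0, 0.937, 0.348, 0.0]
ft_force: [6.8, 2.0, -1.6]
width: 0.0133
gripper_force: 29.5
```

```bash
python3 tq.py
```

```text
17.87 yaw 40.84 [0.252 0.214 0.251 0.257] mean 0.243 [ 6.1  1.6 -2. ] 0.0131063139875589
```

Call:
{"name": "servo_tool", "arguments": {
  "xyz": [
    [0,0,0],
    [0,0,0],
    [0,0,0]
  ],
  "turn": [0.2,0.2,0]
}}

```text
time_s: 18.12
tool_pos: [0.5481, -0.0574, 0.0963]
tool_rot: [0.0, 0.942, 0.335, 0.0]
ft_force: [6.2, 2.0, -2.4]
width: 0.0134
gripper_force: 29.5
```

```bash
python3 tq.py
```

```text
18.32 yaw 39.24 [0.25  0.226 0.204 0.233] mean 0.229 [ 6.2  2.  -2.3] 0.013287705862037653
```

Call:
{"name": "servo_tool", "arguments": {
  "xyz": [
    [0,0,0],
    [0,0,0],
    [0,0,0]
  ],
  "turn": [0.2,0.2,0]
}}

```text
time_s: 18.57
tool_pos: [0.5481, -0.0574, 0.0963]
tool_rot: [0.0, 0.947, 0.322, 0.0]
ft_force: [6.7, 1.3, -2.6]
width: 0.0131
gripper_force: 29.5
```

```bash
python3 tq.py
```

```text
18.77 yaw 37.63 [0.244 0.312 0.258 0.294] mean 0.277 [ 6.3  1.6 -2.7] 0.013118703612963748
```

Call:
{"name": "servo_tool", "arguments": {
  "xyz": [
    [0,0,0],
    [0,0,0],
    [0,0,0]
  ],
  "turn": [0.15,0.1,0]
}}

```text
time_s: 19.02
tool_pos: [0.5481, -0.0574, 0.0963]
tool_rot: [0.0, 0.949, 0.314, 0.0]
ft_force: [5.8, 1.6, -2.3]
width: 0.0134
gripper_force: 29.5
```

```bash
python3 tq.py
```

```text
19.22 yaw 36.64 [0.291 0.228 0.234 0.263] mean 0.254 [ 6.7  1.5 -1.8] 0.012857472275521283
```

Call:
{"name": "servo_tool", "arguments": {
  "xyz": [
    [0,0,0],
    [0,0,0],
    [0,0,0]
  ],
  "turn": [0.15,0.15,0]
}}

```text
time_s: 19.47
tool_pos: [0.5481, -0.0574, 0.0963]
tool_rot: [0.0, 0.953, 0.304, 0.0]
ft_force: [6.5, 1.4, -2.7]
width: 0.0133
gripper_force: 29.5
```

```bash
python3 tq.py; python3 - <<'E'
from h import *
im=r.get_image("side");f=im["frame"][...,::-1].copy()
p=proj(im,[.548,-.058,.1]);a,b=int(p[0])-25,int(p[1])-32
z=cv2.resize(f[a:a+48,b:b+64],(800,600),interpolation=2)
cv2.imwrite("pics/z3.png",z)
E
```

```text
19.67 yaw 35.43 [0.218 0.298 0.24  0.258] mean 0.253 [ 6.2  1.7 -2.6] 0.013172495279083275
```

View pics/z3.png

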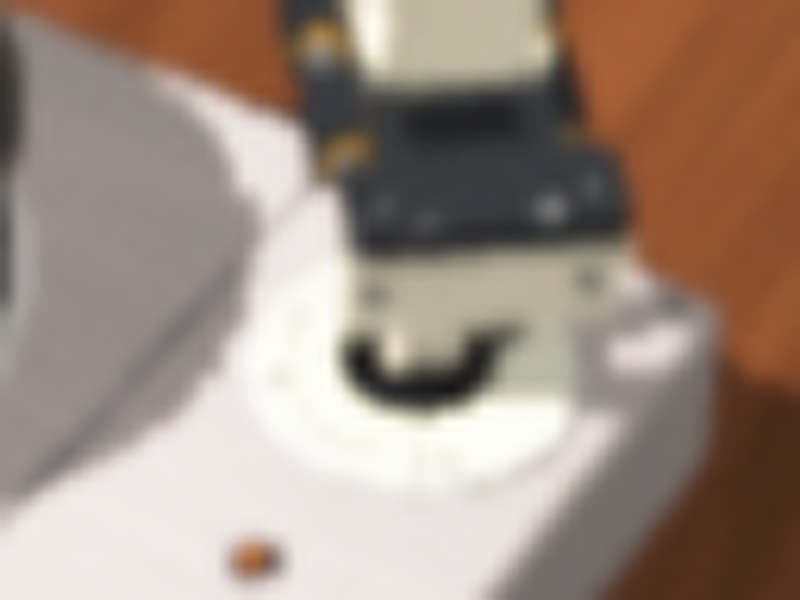

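The pointer nose is now on the right at about (515,325), so the knob has turned with the gripper. I continue winding.

Call:
{"name": "servo_tool", "arguments": {
  "xyz": [
    [0,0,0],
    [0,0,0],
    [0,0,0]
  ],
  "turn": [0.2,0.15,0]
}}

```text
time_s: 19.97
tool_pos: [0.5481, -0.0574, 0.0963]
tool_rot: [0.0, 0.956, 0.292, 0.001]
ft_force: [6.6, 1.3, -1.9]
width: 0.0132
gripper_force: 29.5
```

```bash
python3 tq.py
```

```text
20.17 yaw 34.03 [0.193 0.261 0.255 0.29 ] mean 0.25 [ 6.7  1.8 -2.2] 0.01331320658559745
```

Call:
{"name": "servo_tool", "arguments": {
  "xyz": [
    [0,0,0],
    [0,0,0],
    [0,0,0]
  ],
  "turn": [0.2,0.15,0]
}}

```text
time_s: 20.42
tool_pos: [0.5481, -0.0574, 0.0963]
tool_rot: [0.0, 0.96, 0.281, 0.001]
ft_force: [6.8, 1.4, -3.2]
width: 0.0129
gripper_force: 29.6
```

```bash
python3 tq.py
```

```text
20.62 yaw 32.64 [0.259 0.264 0.28  0.309] mean 0.278 [ 7.   0.7 -2.7] 0.013501695611929281
```

Call:
{"name": "servo_tool", "arguments": {
  "xyz": [
    [0,0,0],
    [0,0,0],
    [0,0,0]
  ],
  "turn": [0.15,0.1,0]
}}

```text
time_s: 20.87
tool_pos: [0.5481, -0.0574, 0.0963]
tool_rot: [0.0, 0.962, 0.272, 0.001]
ft_force: [6.5, 0.8, -2.1]
width: 0.0133
gripper_force: 29.9
```

```bash
python3 tq.py
```

```text
21.07 yaw 31.64 [0.38  0.369 0.293 0.34 ] mean 0.345 [ 6.4  1.  -2. ] 0.01346882152537992
```

Call:
{"name": "servo_tool", "arguments": {
  "xyz": [
    [0,0,0],
    [0,0,0],
    [0,0,0],
    [0,0,0]
  ],
  "turn": [0.08,0,0,0]
}}

```text
time_s: 21.4
tool_pos: [0.5481, -0.0574, 0.0963]
tool_rot: [0.0, 0.963, 0.27, 0.001]
ft_force: [6.1, 0.2, -2.3]
width: 0.0136
gripper_force: 30.0
```

```bash
python3 tq.py
```

```text
21.6 yaw 31.32 [0.382 0.412 0.352 0.413] mean 0.39 [ 7.4  1.1 -1.9] 0.013365953772019917
```

The stop has been felt: torque is about 0.14 N m above winding, and it held for more than 0.2 s. Now I turn back about 105°.

Call:
{"name": "servo_tool", "arguments": {
  "xyz": [
    [0.013,0.008,0],
    [0,0,0],
    [0,0,0],
    [0,0,0],
    [0,0,0],
    [0,0,0],
    [0,0,0],
    [0,0,0],
    [0,0,0],
    [0,0,0]
  ],
  "turn": [-0.5,-0.8,-1,-1,-1,-1,-1,-1,-1,-1]
}}

```text
time_s: 22.43
tool_pos: [0.5479, -0.0572, 0.0963]
tool_rot: [-0.0, 0.826, 0.564, -0.0]
ft_force: [-2.4, 3.6, 2.4]
width: 0.0127
gripper_force: 29.8
```

Call:
{"name": "servo_tool", "arguments": {
  "xyz": [
    [0,0,0],
    [0,0,0],
    [0,0,0],
    [0,0,0],
    [0,0,0],
    [0,0,0],
    [0,0,0],
    [0,0,0],
    [0,0,0],
    [0,0,0]
  ],
  "turn": [-1,-1,-1,-1,-1,-1,-1,-1,-1,-1]
}}

```text
time_s: 23.27
tool_pos: [0.5474, -0.0572, 0.0962]
tool_rot: [-0.001, 0.583, 0.813, -0.001]
ft_force: [-8.1, 3.3, 5.7]
width: 0.013
gripper_force: 29.8
```

Call:
{"name": "servo_tool", "arguments": {
  "xyz": [
    [0,0,0],
    [0,0,0],
    [0,0,0],
    [0,0,0],
    [0,0,0],
    [0,0,0],
    [0,0,0],
    [0,0,0],
    [0,0,0],
    [0,0,0]
  ],
  "turn": [-1,-1,-1,-1,-1,-0.8,-0.7,-0.5,0,0]
}}

```text
time_s: 24.1
tool_pos: [0.5471, -0.0574, 0.0962]
tool_rot: [-0.001, 0.37, 0.929, -0.001]
ft_force: [-10.8, 1.2, 6.1]
width: 0.0128
gripper_force: 29.8
```

```bash
python3 tq.py; python3 st.py
```

```text
24.3 yaw 136.5 [0.023 0.096 0.064 0.058] mean 0.06 [-9.4  2.6  7. ] 0.012957223941679571
t 24.3 pos [ 0.5472 -0.0574  0.0962] yaw 136.5 F [-9.4  2.6  7. ] T [0.338 1.671 0.058] w 0.012957223941679571 29.819951355457306 q6 -0.962 eff [-4.100e-01 -4.831e+01 -6.081e+01 -2.000e-02 -2.960e+00  4.000e-02]
```

Call:
{"name": "servo_tool", "arguments": {
  "xyz": [
    [0.015,-0.014,0],
    [0,0,0]
  ],
  "turn": [0,0]
}}

```text
time_s: 24.47
tool_pos: [0.547, -0.0574, 0.0962]
tool_rot: [-0.0, 0.37, 0.929, -0.0]
ft_force: [-3.8, 1.2, 2.7]
width: 0.0131
gripper_force: 29.8
```

Call:
{"name": "servo_tool", "arguments": {
  "xyz": [
    [0,0,0],
    [0,0,0],
    [0,0,0],
    [0,0,0],
    [0,0,0],
    [0,0,0],
    [0,0,0],
    [0,0,0]
  ],
  "turn": [0,0,0,0,0,0,0,0],
  "fingers": 90
}}

```text
time_s: 25.13
tool_pos: [0.5475, -0.0574, 0.0963]
tool_rot: [0.0, 0.37, 0.929, -0.0]
ft_force: [-0.3, 0.4, 0.9]
width: 0.0587
gripper_force: 0.0
```

Call:
{"name": "servo_tool", "arguments": {
  "xyz": [
    [0,0,-0.3],
    [0,0,-0.8],
    [0,0,-0.8],
    [0,0,-0.8],
    [0,0,-0.4]
  ],
  "turn": [0,0,0,0,0]
}}

```text
time_s: 25.55
tool_pos: [0.5481, -0.0574, 0.2255]
tool_rot: [0.002, 0.37, 0.929, 0.001]
ft_force: [-0.7, 0.4, 0.3]
width: 0.0604
gripper_force: 0.0
```

Call:
{"name": "servo_tool", "arguments": {
  "xyz": [
    [-0.66,-0.7,0],
    [-0.66,-0.7,0],
    [-0.66,-0.7,0],
    [-0.66,-0.7,0],
    [-0.66,-0.7,0],
    [-0.66,-0.7,0],
    [-0.66,-0.7,0],
    [-0.66,-0.7,0],
    [-0.66,-0.7,0],
    [-0.66,-0.7,0]
  ],
  "turn": [0,0,0,0,0,0,0,0,0,0]
}}

```text
time_s: 26.38
tool_pos: [0.5461, -0.4442, 0.2214]
tool_rot: [0.0, 0.37, 0.929, -0.0]
ft_force: [0.4, -0.1, 0.1]
width: 0.0596
gripper_force: 0.0
```

```bash
python3 - <<'E'
from h import *
cs=[]
c=np.array([.5475,-.0580]);yaw=np.radians(-3.4)
for n in ("top","side"):
    im=r.get_image(n);f=im["frame"][...,::-1].copy()
    p=proj(im,[*c,.09]);a,b=int(p[0])-20,int(p[1])-20
    S=10;z=cv2.resize(f[a:a+40,b:b+40],None,fx=S,fy=S,interpolation=2)
    cs.append(z.copy())
    for m in(0,10,20,30):
        t=yaw+np.radians(120-8*m);q=proj(im,[c[0]+.031*np.cos(t),c[1]+.031*np.sin(t),.092])
        cv2.circle(z,(int((q[1]-b+.5)*S),int((q[0]-a+.5)*S)),5,(0,0,255) if m else (255,0,0),1)
    cs.append(z)
    for d in r.spot_in(im,"timer_pointer")[:2]: print(n,d["conf"],onz(im,d["point"],.092))
    for d in r.masks_of(im,"hotplate")[:1]:
        ct=max(cv2.findContours(d["mask"].astype(np.uint8),0,1)[0],key=cv2.contourArea)[:,0,:]
        print(cv2.minAreaRect(np.array([onz(im,(v,u),.08)[:2] for u,v in ct],np.float32)))
cv2.imwrite("pics/z4.png",cv2.resize(np.vstack([np.hstack(cs[:2]),np.hstack(cs[2:])]),(600,600)))
E
```

```text
top 0.48 [ 0.54426222 -0.06045584  0.092     ]
top 0.27 [ 0.53082431 -0.06692384  0.092     ]
((0.6997048258781433, 0.01734916865825653), (0.323548287153244, 0.4237222671508789), 86.56527709960938)
side 0.43 [ 0.55471813 -0.06372622  0.092     ]
side 0.42 [ 0.54760867 -0.04445953  0.092     ]
((0.6878836154937744, 0.03614315390586853), (0.35645464062690735, 0.44970738887786865), 86.53089904785156)
```

View pics/z4.png

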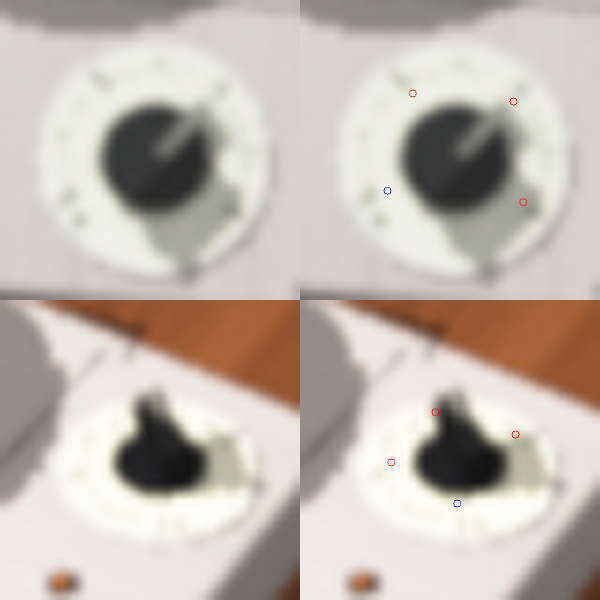

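In the top view (upper left), the knob's line runs from about (163,153) to (200,112), pointing at the 20-minute tick near (221,88). A refit gives the hotplate yaw as -3.4°, which agrees with the tool yaw at release. The gripper is clear, so I hand in.

```bash
python3 -c "
from plant import r
print(r.sign_off())"
```

```text
the job is handed in; nothing more can be done
None
```

I wound the timer past its top mark to the stop, felt as a torque rise of about 0.14 N m and held there, then turned it back to the 20-minute mark, let go and handed in; the hand-in returned no verdict, and I did not separately re-measure the regulator, pan or tools.

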